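# Fit the reamer cone to the citrus juicer and press it down to start

## Task

Get the citrus juicer ready for oranges: lift its clear cover off by the black knob and set it down gently, right way up, on the free counter beside it. Then fit the large orange reamer cone from the mat onto the juicer's drive shaft, turning it until the splines mesh and it slides fully home without forcing it, and press it down against the shaft spring as far as it goes, as one does to start the juicer. Finish still holding the cone in the gripper and keeping it pressed down; leave everything else where it stands.

Things in the scene. Friction and masses are not known exactly. Their poses are not given: they have to be found in the camera images.
- juicer: Citrus juicer, fixed on the counter: steel housing 154 mm across, on it an open black bowl (outer diameter 144, inner 136 mm), its rim 165 mm and inner floor 113 mm above the counter. Origin: centre of its underside, on the axis of housing, bowl and shaft. z up, -x to its spout (tip 128 mm from the axis). The counter to its left (x 0.40 to 0.60, y 0.24 to 0.42) is always free.
- shaft_seat (a point): Point on the axis of the white drive shaft in the middle of the bowl, on top of its round grey shoulder (30 mm across), 128 mm above the counter when nothing presses on it. z up; x and y run along the shaft's four splines, a cross 22 mm from tip to tip, 6 mm thick, 10 mm tall above the shoulder. The shaft stands at any angle about z from run to run.
- pilot_tip (a point): Tip of the round pilot pin in the middle of the splines: 10.8 mm in diameter, tapered over the last 5.5 mm, its tip 20 mm above the shoulder. It centres the cone before the splines meet. Same axes as shaft_seat.
- shaft_turn (a joint): Angle of the drive shaft about the juicer's z, rad, 0 when the splines lie along the juicer's axes. The gear motor, switched off at the wall, holds it still against up to 0.25 N m; shaft and socket are slick plastic.
- shaft (a joint): How far the shaft is pressed down against its spring, m: 0 as it stands, 0.008 at the lower stop (the start switch closes at 0.005). It begins to sink at about 5 N and reaches the stop at about 11 N. It sinks together with the cone and springs back when let go.
- cone: The large reamer cone, orange plastic, 68 mm tall, about 0.11 kg, upright on the dark mat. Origin: centre of its underside, z up to the tip. In the underside a cross-shaped socket, 21 mm deep, with slots 8.6 mm wide along x and y (1.3 mm clearance to a spline each side): it meshes in four positions 90 degrees apart, within about 6 degrees. The four bold ribs stand over the slots.
- cone_grip (a point): Point on the cone's axis, 27 mm above its underside: a good height for the point between the finger pads. Around it the smooth round collar, 52 mm in diameter and 32 mm high; above that the cone narrows to the tip. Off angle, the cone rests on the spline tops with its underside 10 mm above the shoulder; fully home its underside lies on the shoulder.
- lime_cone: The small green reamer cone (collar 38 mm in diameter, 58 mm tall) on the same mat, 0.12 m from the large one; either may be the one nearer to the juicer. Not wanted: leave it. Origin: centre of its underside.
- mat: Dark grey rubber drying mat, 200 by 260 by 4 mm, fixed on the counter to the right; the cones stand on it. Origin: centre of its underside.
- cover: Clear round plastic cover of the juicer, 150 mm in diameter, 0.14 kg, lying loosely on the bowl's rim. Origin: centre of its underside, the lower edge of its locating lip (126 mm across, 6 mm high, hanging into the bowl); the origin is 159 mm above the counter when on the juicer and at the counter's height when set down. z up. Its edge is 6 to 9 mm and its crown 23 mm above the origin.
- cover_knob (a point): Point on the cover's axis, 47 mm above the cover's origin, in the black round knob in its middle: 28 mm in diameter, from 31 to 50 mm above the origin, top at 53 mm, on a thinner neck. A good height for the point between the finger pads.
- glass: Empty drinking glass, 66 mm across, 88 mm tall, under the juicer's spout. Origin: centre of its underside. Leave it.
- fruit_bowl: Blue bowl of oranges, 176 mm across, 140 mm high, beyond the juicer. Leave it.
- pepper_mill: Dark wooden pepper mill, 56 mm across, 200 mm tall. Leave it.
- carafe: Glass carafe with handle, 110 mm across, 155 mm tall, far left. Leave it.
- mug: White mug, 80 mm across, 92 mm tall, near left. Leave it.
- knife: Kitchen knife with black handle, 260 mm long, lying on the chopping board far right. Leave it.

How it is judged:
By the outcome, as a careful person would: the job done as asked, in the order asked, and still so for the second after the job is handed in, while the arm keeps its last pose, push and grip.
It also fails if it takes over 72 s, if anything falls off the work surface, if the arm or the gripper's body presses on something with over 40 N, if the wrist force passes 120 N, or if a joint passes its speed limit or range.

## Robot

A 6-joint arm with a two-finger parallel gripper is mounted at the origin on the work surface. World frame = base frame: x ahead of the robot, y to its left, z up, the work surface at z = 0. Lengths are in m, angles in rad, forces in N, time in s.
With the tool pointing down it reaches from about 0.375 to 0.9 m from the base axis. Payload 3.1 kg.
Tool frame: the origin (TCP) lies between the finger pads; the fingertips stand 17 mm ahead of it and the grasp point (between the pads) lies 2 mm behind it; z points along the fingers, y is the line along which they close (so a half turn about z gives the same grasp; the last joint's range is limited). The gripper opens to 87 mm and grips with 3 to 60 N. Pads are 19 mm wide; open, the fingers measure 117 mm over their backs; the gripper's body (75 mm by 190 mm) begins 51 mm behind the grasp point.
Start: joints at [-1.431, 0.527, 1.433, -0, 1.181, -0.178], TCP at [0.195, -0.594, 0.24] pointing down, gripper open.
Joint ranges: [-3.08, 3.08], [-0.75, 2.2], [0.22, 2.44], [-1.43, 4.57], [0, 2.65], [-2.85, 2.85]. Speed limits (rad/s): [2.79, 2.79, 3.14, 3.14, 3.14, 3.14].

## Interface

Orientations are given as a unit quaternion [x, y, z, w].
In Python, from cell import env, camrig gives the robot as it stands (env), with the cameras (camrig).
- The arm moves only by the shell command python3 shift.py 'ROWS' [FORCE]. ROWS is one flat JSON list of numbers that holds 1 to 5 rows one after another, with no inner brackets; each row has 5 numbers: the finger opening in m, then dx, dy, dz in normalised numbers (1 is 0.25 m), then a turn about the tool's z in shares of 2 rad (1.0 is 2 rad); each row is the pose to reach, as a shift and turn from the pose commanded when the command began, along the tool's axes at that moment; what a row does not reach only later rows make up. A row lasts 1/10 s, in which the tool goes at most 0.05 m and 0.15 rad, less where a joint would pass 70% of its speed; a pose out of reach is approached as far as the arm can. The fingers move at their own pace and stop on an object; FORCE is the grip in N (left out, the last holds). Time passes only in rows, so rows that do not move let the fingers close. It prints the time, the measured TCP pose, the force, the opening and the grip force at its end. No shift or turn number may pass 1 either way. Input that does not fit is refused with a message, and nothing moves.
- env.get_obs(): the state, without advancing time (a new reading comes with each control period).
- camrig.read_camera(name): name is "side" or "top"; returns a dict with "img" (384x512x3 uint8, red, green, blue), "vertical_fov" (degrees; the focal length in pixels is half the picture's height over the tangent of half this angle, whatever the lens; pixels are square), "cx", "cy" (the principal point, pixels), "R" (3x3) and "t" (3): a world point X has camera coordinates R X + t. Camera axes: x right, y down, z forward; pixel columns grow to the right and rows downward; lengths in m; the calibration is good to about 2 mm. A picture is of the moment at which its call begins. There is no depth.
- env.close_job(): hands the job in; it is judged then, once.
The state is a dict: "time_s": time; "joints": joint angles; "qvel": joint speeds; "joint_efforts": joint torques, N m; "ee_pos": TCP position; "ee_rot": TCP orientation; "wrist_force": force on the tool from outside, world axes, zero at the start; "torque": the same for the moment, N m; "grip_width": finger opening in m; "grip_force": force on a finger pad.
Only numpy, scipy, OpenCV 4.12 (cv2) and the standard library are available. Lean on these libraries where they do the work, as an engineer would, in place of code of your own. Each camera call takes 0.05 s, during which the arm holds its last target. There are 200 camera calls.

## Working session

There is one attempt and no reset: what is moved stays moved. The work goes in short steps, Python scripts to look and compute and a shell command to move; the robot and the scene stay as the last step left them, time stands still between calls to the robot, and variables do not carry over. Pictures are saved under pics/ and viewed, at most 10 in all, crops included, and the job is handed in when it is done.

```bash
ls; mkdir -p pics; cat > h.py <<'E'
import numpy as np, cv2
from cell import env, camrig
def cam(n):
    c=camrig.read_camera(n); h=c["img"].shape[0]; c["f"]=h/2/np.tan(np.radians(c["vertical_fov"])/2)
    c["R"]=np.array(c["R"]);c["t"]=np.array(c["t"]); return c
def ray(c,u,v,z):
    d=c["R"].T@np.array([(u-c["cx"])/c["f"],(v-c["cy"])/c["f"],1]); o=-c["R"].T@c["t"]
    return o+d*(z-o[2])/d[2]
def proj(c,X):
    p=c["R"]@np.array(X)+c["t"]; return p[:2]/p[2]*c["f"]+[c["cx"],c["cy"]]
def save(c,name): cv2.imwrite("pics/"+name,c["img"][:,:,::-1])
E
python3 - <<'E'
from h import *
for n in("top","side"):
    c=cam(n);save(c,n+"0.png");print(n,c["f"],c["cx"],c["cy"],-c["R"].T@c["t"],c["R"].round(3).tolist())
o=env.get_obs();print(o)
E
```

```text
cell.py
pics
shift.py
top 351.2586337616933 256.5659494116001 190.08523625940023 [0.42561501 0.01946885 1.09068534] [[-0.008, -1.0, -0.022], [-0.992, 0.011, -0.126], [0.126, 0.021, -0.992]]
side 479.8919306578842 256.8386183682725 196.34766086862328 [0.05990209 0.80239473 1.03497074] [[-0.854, -0.521, -0.001], [-0.368, 0.604, -0.707], [0.369, -0.603, -0.707]]
{'time_s': 0.1, 'joints': array([-1.43150808e+00,  5.28388847e-01,  1.43374497e+00, -1.08195480e-05,
        1.18136564e+00, -1.78494878e-01]), 'qvel': array([-1.04131005e-05, -2.29506278e-03, -4.30030767e-03,  7.81704172e-04,
       -7.60808165e-04, -6.87198567e-04]), 'joint_efforts': array([-4.35591874e-04, -4.40986669e+01, -1.77150428e+01,  6.35657413e-02,
        5.33983216e-02, -3.69135353e-05]), 'ee_pos': array([ 0.19523165, -0.59309098,  0.23866911]), 'ee_rot': array([ 9.87402497e-01,  1.58225788e-01,  1.36867963e-05, -9.53314295e-04]), 'wrist_force': array([ 0.26879072,  0.15271016, -0.1741434 ]), 'torque': array([-0.01795637, -0.05732472,  0.02584516]), 'grip_force': 0.0, 'grip_width': 0.08696703365518205}
```

View pics/top0.png

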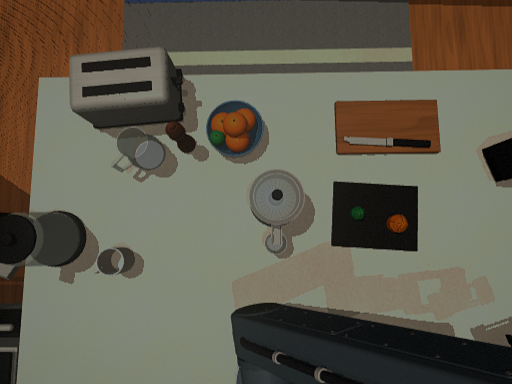

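View pics/side0.png

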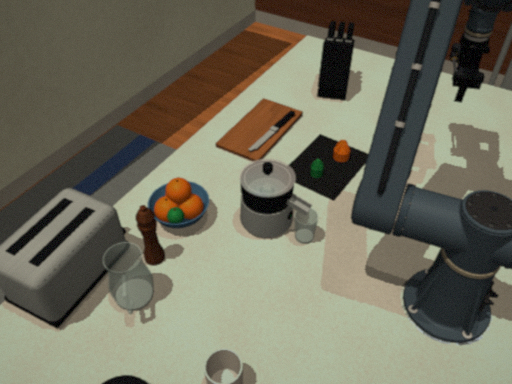

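The top picture shows the cover and knob at about (277,195), the orange cone at (398,224), the lime cone at (358,213) and the glass at (276,243). The side picture shows the knob at (267,168) and the orange cone at (342,151). The free counter left of the juicer is clear.

```bash
cat >> h.py <<'E'
def tri(c1,p1,c2,p2):
    P=[np.diag([1,1,1.])@np.array([[c["f"],0,c["cx"]],[0,c["f"],c["cy"]],[0,0,1]])@np.c_[c["R"],c["t"]] for c in(c1,c2)]
    X=cv2.triangulatePoints(P[0],P[1],np.array(p1,float).reshape(2,1),np.array(p2,float).reshape(2,1)).ravel(); return X[:3]/X[3]
def blob(m,box):
    x0,y0,x1,y1=box; k=np.zeros(m.shape,np.uint8); k[y0:y1,x0:x1]=m[y0:y1,x0:x1]
    n,l,s,ce=cv2.connectedComponentsWithStats(k); i=1+np.argmax(s[1:,4]); return ce[i],s[i],l==i
def orange(c):
    h=cv2.cvtColor(c["img"],cv2.COLOR_RGB2HSV); return ((h[...,0]<20)&(h[...,1]>150)&(h[...,2]>70)).astype(np.uint8)
def dark(c,t=60): return (c["img"].max(2)<t).astype(np.uint8)
E
python3 - <<'E'
from h import *
T=cam("top");S=cam("side")
kt,st,_=blob(dark(T),(265,183,290,207)); ks,ss,_=blob(dark(S),(255,155,280,180))
print("knob",kt,st,ks,ss,tri(T,kt,S,ks),ray(T,*kt,.206),ray(S,*ks,.2))
ot,st,mt=blob(orange(T),(380,200,420,245)); os_,ss,ms=blob(orange(S),(325,130,360,170))
print("cone",ot,st,os_,ss,tri(T,ot,S,os_),ray(T,*ot,.03),ray(S,*os_,.035))
(cx,cy),r=cv2.minEnclosingCircle(np.argwhere(mt)[:,::-1].astype(np.float32)); print("circ",cx,cy,r,ray(T,cx,cy,.03))
# juicer housing cross-check: glass, mat
def up(c,x,y,w=20): return cv2.resize(c["img"][y-w:y+w,x-w:x+w],(390,390),interpolation=cv2.INTER_CUBIC)
im=np.hstack([up(T,398,224),up(S,342,152)]);cv2.imwrite("pics/cone.png",im[:,:,::-1])
E
```

```text
knob [276.85106383 194.30851064] [272 189  11  11  94] [267.25    167.90625] [263 162  10  13  96] [ 0.52700479 -0.01374326  0.20028274] [ 0.5264219  -0.01349845  0.206     ] [ 0.52712467 -0.01403347  0.2       ]
cone [397.53053435 222.91603053] [387 215  21  18 262] [341.07744108 151.32996633] [333 140  18  22 297] [ 0.45792663 -0.37879968  0.02774217] [ 0.45688255 -0.37835951  0.03      ] [ 0.45555529 -0.3699759   0.035     ]
circ 397.0 223.0 10.198139190673828 [ 0.45664658 -0.3767758   0.03      ]
```

View pics/cone.png

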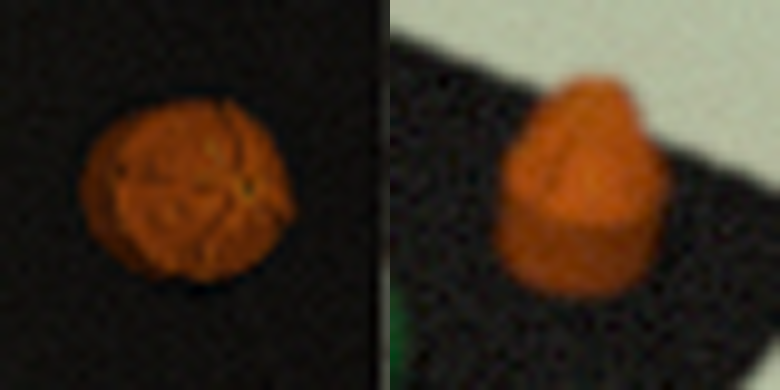

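The crop shows the orange cone's tip at top-view pixel ≈(403.1,223.2) and side-view pixel ≈(343.7,140). The collar circle is centred at about (399,223.5) in the top view.

```bash
cat >> h.py <<'E'
from scipy.spatial.transform import Rotation as Ro
def rel(x,y,z):
    o=env.get_obs(); R=Ro.from_quat(o["ee_rot"]).as_matrix(); return (R.T@(np.array([x,y,z])-o["ee_pos"])).round(4), R.round(3).tolist()
E
python3 - <<'E'
from h import *
T=cam("top");S=cam("side")
print("tip",ray(T,403.1,223.2,.072),ray(S,343.7,141,.07),tri(T,(403.1,223.2),S,(343.7,140.5)),"collar",ray(T,399,223.5,.036))
for n,p,z in(("mug base",(122,260),0),("mug rim",(110,261),.092),("carafe base",(150,153),0),("carafe rim",(132,143),.155),("mill",(188,146),0),("mill top",(175,128),.2)):print(n,ray(T,*p,z))
print(rel(.5268,-.0138,.204))
E
```

```text
tip [ 0.45469929 -0.37837459  0.072     ] [ 0.45600405 -0.3808964   0.07      ] [ 0.45484285 -0.37706606  0.07510511] collar [ 0.45494445 -0.38033007  0.036     ]
mug base [0.35128246 0.45814675 0.        ]
mug rim [0.35499453 0.45516017 0.092     ]
carafe base [0.68687403 0.38160593 0.        ]
carafe rim [0.67853909 0.38091157 0.155     ]
mill [0.70814862 0.26005135 0.        ]
mill top [0.70527843 0.25107522 0.2       ]
(array([ 0.496 , -0.447 ,  0.0356]), [[0.95, 0.313, -0.0], [0.313, -0.95, 0.001], [0.0, -0.001, -1.0]])
```

Careful with the scale: shifts go in shares of 0.25 m and turns go in shares of 2 rad. That gives: 0.183 m / 0.25 = 0.732, -0.166 m / 0.25 = -0.664.

```bash
python3 shift.py '[0.087,0.148,-0.132,-0.02,0,0.087,0.296,-0.264,-0.04,0,0.087,0.44,-0.4,-0.06,0,0.087,0.588,-0.532,-0.08,0,0.087,0.732,-0.664,-0.08,0]' 30; python3 shift.py '[0.087,0.148,-0.132,0,0,0.087,0.296,-0.264,0,0,0.087,0.44,-0.4,0,0,0.087,0.588,-0.532,0,0,0.087,0.732,-0.664,0,0]';python3 shift.py '[0.087,0.148,-0.132,0,0,0.087,0.296,-0.264,0,0,0.087,0.44,-0.4,0,0,0.087,0.52,-0.46,0,0,0.087,0.52,-0.46,0,0]'; python3 -c "
from h import *
print(rel(.5268,-.0138,.204),env.get_obs()['joints'])"
```

```text
time_s: 0.8
ee_pos: [0.3182, -0.3775, 0.2603]
ee_rot: [0.987, 0.158, 0.0, 0.001]
wrist_force: [2.1, -0.2, -0.7]
grip_width: 0.087
grip_force: 0.0
time_s: 1.3
ee_pos: [0.44, -0.1621, 0.2599]
ee_rot: [0.987, 0.158, 0.0, 0.0]
wrist_force: [1.3, 0.5, -0.2]
grip_width: 0.0868
grip_force: 0.0
time_s: 1.8
ee_pos: [0.5284, -0.0113, 0.2597]
ee_rot: [0.987, 0.161, 0.001, -0.0]
wrist_force: [-0.7, -0.6, 0.1]
grip_width: 0.0864
grip_force: 0.0
(array([-0.0024,  0.0019,  0.0557]), [[0.948, 0.317, 0.002], [0.317, -0.948, 0.0], [0.002, 0.0, -1.0]]) [-2.33337772e-01  3.72105840e-01  1.65107567e+00  8.48600199e-04
  1.11683666e+00  1.01439191e+00]
```

To row units: 0.055 m / 0.25 = 0.22, 0.04 m / 0.25 = 0.16.

```bash
python3 shift.py '[0.087,-0.008,0.008,0.08,0,0.087,-0.008,0.008,0.16,0,0.087,-0.008,0.008,0.22,0,0.087,-0.008,0.008,0.22,0]'; python3 -c "
from h import *
print(rel(.5268,-.0138,.204))"; python3 shift.py '[0.02,0,0,0,0,0.02,0,0,0,0,0.02,0,0,0,0,0.02,0,0,0,0,0.02,0,0,0,0]' 25;  python3 shift.py '[0.02,0,0,0,0,0.02,0,0,0,0,0.02,0,0,0,0]'
```

```text
time_s: 2.2
ee_pos: [0.5234, -0.0173, 0.2027]
ee_rot: [0.987, 0.158, -0.003, -0.001]
wrist_force: [0.1, -0.6, -0.1]
grip_width: 0.0871
grip_force: 0.0
(array([ 0.0043, -0.0023, -0.0013]), [[0.95, 0.311, -0.005], [0.311, -0.95, 0.001], [-0.005, -0.003, -1.0]])
time_s: 2.7
ee_pos: [0.5257, -0.0167, 0.205]
ee_rot: [0.987, 0.158, 0.0, 0.0]
wrist_force: [0.0, 0.1, -0.2]
grip_width: 0.0545
grip_force: 0.0
time_s: 3.0
ee_pos: [0.5255, -0.0166, 0.2045]
ee_rot: [0.987, 0.158, -0.0, -0.0]
wrist_force: [1.1, -0.2, -0.3]
grip_width: 0.0312
grip_force: 0.0
```

To row units: 0.002 m / 0.25 = 0.008, -0.001 m / 0.25 = -0.004.

```bash
python3 shift.py '[0.02,0.008,-0.004,0,0,0.02,0.008,-0.004,0,0,0.02,0.008,-0.004,0,0,0.02,0.008,-0.004,0,0]'
```

```text
time_s: 3.4
ee_pos: [0.5265, -0.0148, 0.2045]
ee_rot: [0.987, 0.158, -0.001, -0.0]
wrist_force: [-2.8, 0.2, 3.4]
grip_width: 0.0272
grip_force: 25.0
```

To row units: -0.07 m / 0.25 = -0.28, -0.06 m / 0.25 = -0.24.

```bash
python3 shift.py '[0.02,0,0,-0.04,0,0.02,0,0,-0.1,0,0.02,0,0,-0.18,0,0.02,0,0,-0.24,0,0.02,0,0,-0.28,0]';python3 -c "
from h import *
print(rel(.49,.31,.28))
c=cam('side');save(c,'lift.png')"
```

```text
time_s: 3.9
ee_pos: [0.5284, -0.0153, 0.2763]
ee_rot: [0.987, 0.158, 0.002, 0.001]
wrist_force: [0.8, 0.4, -1.0]
grip_width: 0.0273
grip_force: 25.0
(array([ 0.0652, -0.321 , -0.0041]), [[0.95, 0.312, 0.004], [0.312, -0.95, -0.001], [0.003, 0.002, -1.0]])
```

View pics/lift.png

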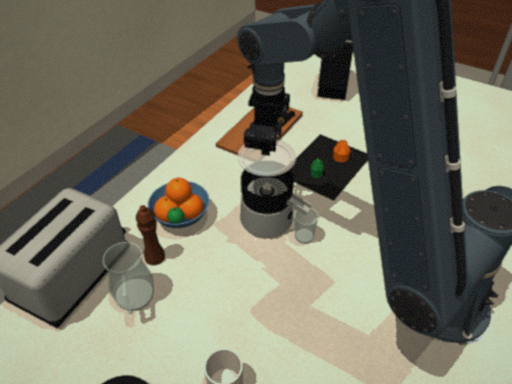

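The cover hangs level in the gripper at (265,155) above the open bowl, and the shaft is visible at (267,188).

To row units: -0.183 m / 0.25 = -0.732, -0.143 m / 0.25 = -0.572.

```bash
python3 shift.py '[0.02,0.02,-0.1,0,0,0.02,0.052,-0.252,0,0,0.02,0.084,-0.412,0,0,0.02,0.116,-0.572,0,0,0.02,0.148,-0.732,0,0]';python3 shift.py '[0.02,0.032,-0.16,0,0,0.02,0.064,-0.32,0.12,0,0.02,0.088,-0.44,0.24,0,0.02,0.108,-0.52,0.36,0,0.02,0.112,-0.552,0.48,0]'; python3 shift.py '[0.02,0,0,0.12,0,0.02,0,0,0.22,0,0.02,0,0,0.28,0,0.02,0,0,0.3,0,0.02,0,0,0.3,0]'; python3 -c "
from h import *
print(rel(.49,.31,.045))"
```

```text
time_s: 4.45
ee_pos: [0.5048, 0.1718, 0.2742]
ee_rot: [0.987, 0.158, -0.0, -0.0]
wrist_force: [1.4, -0.3, -1.2]
grip_width: 0.0272
grip_force: 25.0
time_s: 4.95
ee_pos: [0.4883, 0.3127, 0.1531]
ee_rot: [0.987, 0.159, 0.001, -0.0]
wrist_force: [-0.5, 0.7, -1.4]
grip_width: 0.0274
grip_force: 25.0
time_s: 5.45
ee_pos: [0.4883, 0.3101, 0.0786]
ee_rot: [0.987, 0.158, -0.001, 0.0]
wrist_force: [-0.2, -0.5, -1.7]
grip_width: 0.0276
grip_force: 25.0
(array([0.0017, 0.0006, 0.0336]), [[0.95, 0.312, -0.001], [0.312, -0.95, -0.001], [-0.002, 0.0, -1.0]])
```

To row units: 0.029 m / 0.25 = 0.116, 0.026 m / 0.25 = 0.104.

```bash
python3 shift.py '[0.02,0,0,0.04,0,0.02,0,0,0.08,0,0.02,0,0,0.104,0,0.02,0,0,0.116,0,0.02,0,0,0.116,0]'; python3 shift.py '[0.02,0,0,0.004,0,0.02,0,0,0.008,0,0.02,0,0,0.012,0,0.02,0,0,0.012,0]'
```

```text
time_s: 5.95
ee_pos: [0.4883, 0.3101, 0.0501]
ee_rot: [0.987, 0.158, -0.0, 0.0]
wrist_force: [-0.5, -0.3, -1.5]
grip_width: 0.0272
grip_force: 25.0
time_s: 6.35
ee_pos: [0.4886, 0.3103, 0.0476]
ee_rot: [0.987, 0.158, 0.0, -0.0]
wrist_force: [-0.3, -0.2, -0.9]
grip_width: 0.0271
grip_force: 25.0
```

To row units: 0.002 m / 0.25 = 0.008, 0.001 m / 0.25 = 0.004.

```bash
python3 shift.py '[0.02,0,0,0.004,0,0.02,0,0,0.004,0,0.02,0,0,0.008,0,0.02,0,0,0.008,0]';python3 shift.py '[0.02,0,0,0.004,0,0.02,0,0,0.004,0,0.02,0,0,0.004,0]'
```

```text
time_s: 6.75
ee_pos: [0.4885, 0.3102, 0.0454]
ee_rot: [0.987, 0.158, -0.0, 0.0]
wrist_force: [0.6, 0.8, -0.7]
grip_width: 0.0273
grip_force: 25.0
time_s: 7.05
ee_pos: [0.4886, 0.3102, 0.0452]
ee_rot: [0.987, 0.158, 0.0, -0.0]
wrist_force: [-1.4, -0.9, 5.4]
grip_width: 0.0273
grip_force: 25.0
```

Contact is felt, so I'll open, rise and look.

To row units: -0.2 m / 0.25 = -0.8, -0.155 m / 0.25 = -0.62.

```bash
python3 shift.py '[0.05,0,0,0,0,0.05,0,0,0,0,0.05,0,0,0,0,0.05,0,0,0,0,0.05,0,0,0,0]';python3 shift.py '[0.06,0,0,-0.08,0,0.087,0,0,-0.24,0,0.087,0,0,-0.44,0,0.087,0,0,-0.62,0,0.087,0,0.08,-0.8,0]'
```

```text
time_s: 7.55
ee_pos: [0.4885, 0.3102, 0.0444]
ee_rot: [0.987, 0.158, -0.0, 0.0]
wrist_force: [0.9, -0.3, 0.1]
grip_width: 0.0494
grip_force: 0.0
time_s: 8.05
ee_pos: [0.494, 0.2925, 0.2464]
ee_rot: [0.987, 0.159, 0.0, -0.0]
wrist_force: [1.5, 0.3, -0.7]
grip_width: 0.0815
grip_force: 0.0
```

To row units: 0.228 m / 0.25 = 0.912, 0.182 m / 0.25 = 0.728.

```bash
python3 shift.py '[0.087,-0.072,0.18,0,0,0.087,-0.144,0.36,0,0,0.087,-0.216,0.544,0,0,0.087,-0.288,0.728,0,0,0.087,-0.36,0.912,0,0]';python3 shift.py '[0.087,-0.072,0.18,0,0,0.087,-0.144,0.36,0,0,0.087,-0.216,0.544,0,0,0.087,-0.288,0.728,0,0,0.087,-0.36,0.912,0,0]';python3 shift.py '[0.087,-0.072,0.18,0,0,0.087,-0.144,0.36,0.04,0,0.087,-0.216,0.544,0.12,0,0.087,-0.264,0.676,0.24,0,0.087,-0.264,0.676,0.36,0]'; python3 - <<'E'
from h import *
print(rel(.455,-.379,.029)[0])
T=cam("top");S=cam("side");save(T,"t2.png")
p=proj(T,[.527,-.0138,.13]).astype(int);q=proj(S,[.527,-.0138,.13]).astype(int);print(p,q)
def up(c,p,w=20): x,y=p;return cv2.resize(c["img"][y-w:y+w,x-w:x+w],(390,390),interpolation=cv2.INTER_CUBIC)
pc=proj(T,[.49,.31,.02]).astype(int)
cv2.imwrite("pics/shaft.png",np.vstack([np.hstack([up(T,p),up(S,q)])])[:,:,::-1])
cv2.imwrite("pics/cover.png",np.hstack([up(T,pc,40),up(S,proj(S,[.49,.31,.02]).astype(int),50)])[:,:,::-1])
E
```

```text
time_s: 8.55
ee_pos: [0.4801, 0.0448, 0.2447]
ee_rot: [0.987, 0.158, 0.0, 0.0]
wrist_force: [1.3, -0.5, -1.3]
grip_width: 0.0869
grip_force: 0.0
time_s: 9.05
ee_pos: [0.4657, -0.2001, 0.2446]
ee_rot: [0.987, 0.158, 0.0, -0.0]
wrist_force: [1.4, -0.4, -0.1]
grip_width: 0.0869
grip_force: 0.0
time_s: 9.55
ee_pos: [0.4568, -0.3861, 0.1541]
ee_rot: [0.988, 0.156, 0.001, 0.003]
wrist_force: [-0.4, -0.0, 1.4]
grip_width: 0.0871
grip_force: 0.0
[ 0.0003 -0.0082  0.125 ]
[275 197] [266 187]
```

View pics/shaft.png

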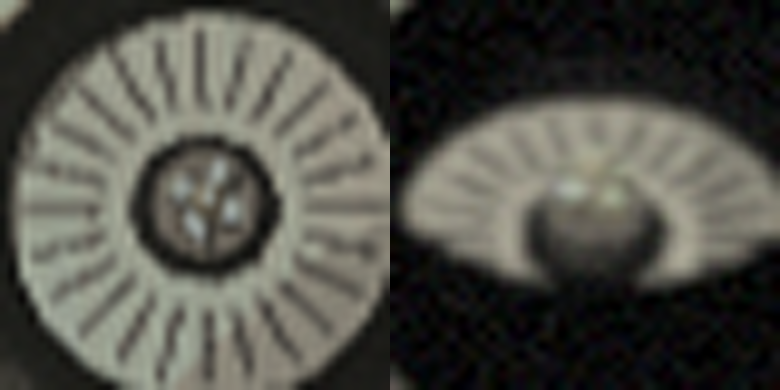

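View pics/cover.png

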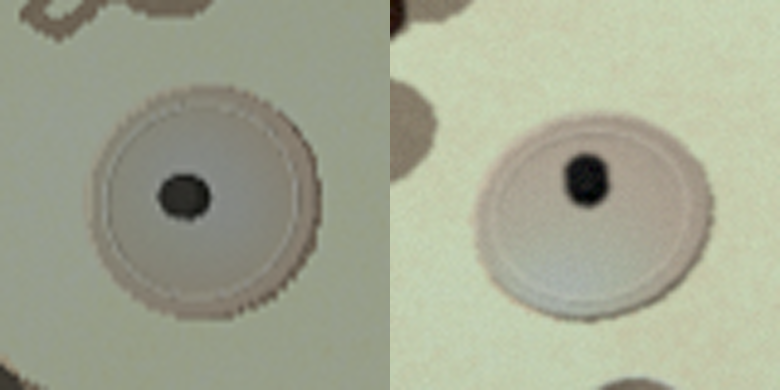

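The cover sits upright and flat on the free counter (knob at crop (185,197), ring level). The splines show bright at crop (218,172), (180,187), (193,220) and (232,213), so one arm lies about 62° above image-right. The shoulder is centred at about (205,205).

To row units: 0.09 m / 0.25 = 0.36, 0.03 m / 0.25 = 0.12.

```bash
python3 shift.py '[0.087,0,-0.02,0.12,0,0.087,0,-0.02,0.24,0,0.087,0,-0.02,0.32,0,0.087,0,-0.02,0.36,0,0.087,0,-0.02,0.36,0]'; python3 - <<'E'
from h import *
print(rel(.455,-.379,.029)[0])
T=cam("top")
f=lambda x,y:((x+.5)/9.75-.5+255,(y+.5)/9.75-.5+177)
P=[ray(T,*f(*p),.138) for p in((218,172),(180,187),(193,220),(232,213))]
print(np.mean(P,0),[np.degrees(np.arctan2(*(a-b)[[1,0]]))%90 for a,b in((P[0],P[2]),(P[1],P[3]))])
im=cv2.imread("pics/top0.png")[211:237,384:412]; im=cv2.convertScaleAbs(im,alpha=2.0)
cv2.imwrite("pics/cone2.png",cv2.resize(im,None,fx=20,fy=20,interpolation=cv2.INTER_CUBIC))
E
```

```text
time_s: 10.15
ee_pos: [0.4549, -0.3736, 0.0644]
ee_rot: [0.987, 0.159, -0.0, -0.001]
wrist_force: [-0.3, 0.4, 0.4]
grip_width: 0.0871
grip_force: 0.0
[-0.0016  0.0052  0.0354]
[ 0.52721488 -0.01266754  0.138     ] [np.float64(61.85528280744539), np.float64(62.65375212595592)]
```

View pics/cone2.png

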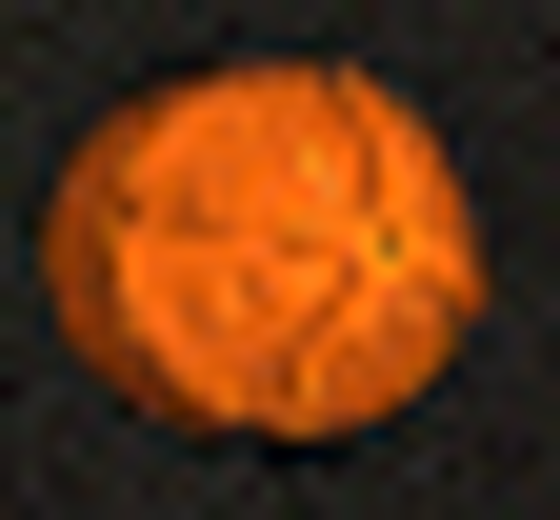

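The enhanced crop shows four bold ribs running from the tip (385,245) to about (355,75), (120,240), (300,410) and (480,295). That is about 75–85° (mod 90) against the shaft's 62°, so the cone needs roughly a −17° turn about world z, which is +0.3 rad about the tool z.

To row units: 0.035 m / 0.25 = 0.14, 0.03 m / 0.25 = 0.12.

```bash
python3 shift.py '[0.087,-0.004,0.02,0.06,0,0.087,-0.004,0.02,0.12,0,0.087,-0.004,0.02,0.14,0,0.087,-0.004,0.02,0.14,0]'; python3 shift.py '[0.04,0,0,0,0,0.04,0,0,0,0,0.04,0,0,0,0,0.04,0,0,0,0,0.04,0,0,0,0]' 30;python3 shift.py '[0.04,0,0,0,0,0.04,0,0,0,0,0.04,0,0,0,0]'
```

```text
time_s: 10.6
ee_pos: [0.4548, -0.379, 0.0282]
ee_rot: [0.987, 0.158, -0.001, -0.001]
wrist_force: [-0.4, 0.4, 0.4]
grip_width: 0.087
grip_force: 0.0
time_s: 11.1
ee_pos: [0.4556, -0.3798, 0.0299]
ee_rot: [0.987, 0.158, 0.0, 0.0]
wrist_force: [0.3, -0.6, 0.7]
grip_width: 0.0546
grip_force: 0.0
time_s: 11.4
ee_pos: [0.4556, -0.3797, 0.0298]
ee_rot: [0.987, 0.158, 0.0, 0.0]
wrist_force: [-0.5, 0.6, 2.8]
grip_width: 0.051
grip_force: 30.0
```

To row units: -0.185 m / 0.25 = -0.74, -0.15 m / 0.25 = -0.6.

```bash
python3 shift.py '[0.04,0,0,-0.08,0,0.04,0,0,-0.24,0,0.04,0,0,-0.42,0,0.04,0,0,-0.6,0,0.04,0.04,-0.072,-0.74,0]' 45;python3 shift.py '[0.04,0.088,-0.16,0,0.05,0.04,0.176,-0.32,0,0.1,0.04,0.264,-0.48,0,0.15,0.04,0.352,-0.64,0,0.15,0.04,0.44,-0.8,0,0.15]'; python3 - <<'E'
from h import *
print(rel(.527,-.0132,.21))
T=cam("top");S=cam("side")
for c in(T,S):
    x,y=proj(c,env.get_obs()["ee_pos"]-[0,0,.01]).astype(int); ce,s,_=blob(orange(c),(x-25,y-30,x+25,y+35)); print(x,y,ce,s)
E
```

```text
time_s: 11.9
ee_pos: [0.4598, -0.3621, 0.2171]
ee_rot: [0.988, 0.157, 0.001, 0.002]
wrist_force: [-0.4, -0.1, -1.4]
grip_width: 0.0505
grip_force: 45.0
time_s: 12.4
ee_pos: [0.501, -0.1332, 0.2143]
ee_rot: [1.0, 0.009, -0.0, -0.0]
wrist_force: [0.8, -0.1, -1.6]
grip_width: 0.0508
grip_force: 45.0
(array([ 0.0281, -0.1195,  0.0043]), [[1.0, 0.017, -0.001], [0.017, -1.0, 0.0], [-0.001, -0.0, -1.0]])
322 204 [304. 187.] [304 187   1   1   1]
297 146 [300.03597122 149.20863309] [295 140  11  18 139]
```

Now move above the shaft and descend just clear of the pilot pin.

To row units: -0.119 m / 0.25 = -0.476, -0.108 m / 0.25 = -0.432.

```bash
python3 shift.py '[0.04,0.04,-0.16,0,0,0.04,0.08,-0.32,0,0,0.04,0.104,-0.432,0,0,0.04,0.112,-0.476,0.04,0,0.04,0.112,-0.476,0.08,0]';python3 shift.py '[0.04,0,0,0.04,0,0.04,0,0,0.04,0,0.04,0,0,0.04,0]'; python3 - <<'E'
from h import *
print(rel(.527,-.0132,.18)[0])
T=cam("top");S=cam("side")
e=env.get_obs()["ee_pos"]; c=S
x,y=proj(c,e).astype(int);print(x,y)
cr=c["img"][y-32:y+32,x-40:x+40]; cv2.imwrite("pics/above.png",cv2.resize(cv2.convertScaleAbs(cr,alpha=2),None,fx=9,fy=9,interpolation=cv2.INTER_CUBIC)[:,:,::-1])
E
```

```text
time_s: 13.0
ee_pos: [0.5271, -0.015, 0.1938]
ee_rot: [1.0, 0.01, -0.0, 0.0]
wrist_force: [0.2, -0.7, -1.2]
grip_width: 0.0511
grip_force: 45.0
time_s: 13.3
ee_pos: [0.5269, -0.0169, 0.1839]
ee_rot: [1.0, 0.008, -0.001, -0.0]
wrist_force: [-0.6, -0.5, -1.7]
grip_width: 0.0507
grip_force: 45.0
[ 0.0002 -0.0037  0.0039]
267 171
```

View pics/above.png

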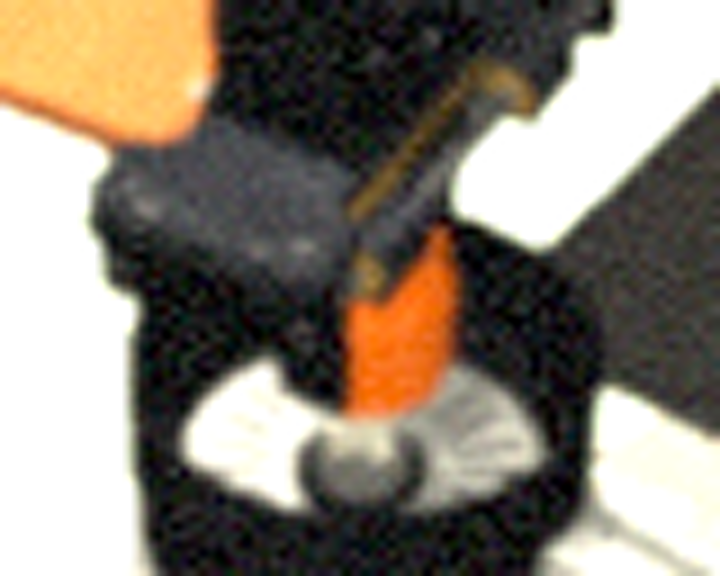

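The cone hangs above the shaft: its collar edge is at (400,410) and the shoulder at (360,465). I'll correct y, then lower gently.

To row units: -0.0037 m / 0.25 = -0.0148, -0.002 m / 0.25 = -0.008.

```bash
python3 shift.py '[0.04,0,-0.008,0,0,0.04,0,-0.0148,0,0,0.04,0,-0.0148,0,0,0.04,0,-0.0148,0,0]';python3 shift.py '[0.04,0,0,0.016,0,0.04,0,0,0.032,0,0.04,0,0,0.04,0,0.04,0,0,0.04,0]';python3 shift.py '[0.04,0,0,0.008,0,0.04,0,0,0.016,0,0.04,0,0,0.016,0]'
```

```text
time_s: 13.8
ee_pos: [0.5272, -0.0118, 0.1847]
ee_rot: [1.0, 0.009, 0.0, 0.0]
wrist_force: [0.2, -0.1, -0.7]
grip_width: 0.0505
grip_force: 45.0
time_s: 14.2
ee_pos: [0.5268, -0.0118, 0.174]
ee_rot: [1.0, 0.009, -0.001, -0.0]
wrist_force: [-1.6, -0.6, -1.8]
grip_width: 0.0507
grip_force: 45.0
time_s: 14.5
ee_pos: [0.527, -0.0119, 0.1703]
ee_rot: [1.0, 0.009, -0.0, -0.0]
wrist_force: [0.0, 0.2, -1.2]
grip_width: 0.0504
grip_force: 45.0
```

```bash
python3 shift.py '[0.04,0,0.004,0.004,0,0.04,0,0.004,0.008,0,0.04,0,0.004,0.012,0,0.04,0,0.004,0.012,0]';python3 shift.py '[0.04,0,0,0.004,0,0.04,0,0,0.008,0,0.04,0,0,0.012,0,0.04,0,0,0.012,0]'
```

```text
time_s: 14.9
ee_pos: [0.5271, -0.013, 0.1674]
ee_rot: [1.0, 0.009, -0.0, 0.0]
wrist_force: [-0.3, -0.3, -0.5]
grip_width: 0.0506
grip_force: 45.0
time_s: 15.3
ee_pos: [0.5271, -0.013, 0.1644]
ee_rot: [1.0, 0.009, -0.0, 0.0]
wrist_force: [-0.8, -0.1, -1.6]
grip_width: 0.0508
grip_force: 45.0
```

Pilot is in without side force; the spline tops are at about TCP 0.1638.

To row units: 0.001 m / 0.25 = 0.004, 0.0005 m / 0.25 = 0.002.

```bash
python3 shift.py '[0.04,0,0,0.002,0,0.04,0,0,0.004,0,0.04,0,0,0.004,0,0.04,0,0,0.004,0]';python3 shift.py '[0.04,0,0,0.002,0,0.04,0,0,0.004,0,0.04,0,0,0.004,0]'
```

```text
time_s: 15.7
ee_pos: [0.5272, -0.013, 0.1637]
ee_rot: [1.0, 0.009, 0.0, 0.0]
wrist_force: [-0.9, -1.3, -0.3]
grip_width: 0.0507
grip_force: 45.0
time_s: 16.0
ee_pos: [0.5275, -0.013, 0.1629]
ee_rot: [1.0, 0.009, 0.0, 0.0]
wrist_force: [-1.4, -1.4, 3.4]
grip_width: 0.0504
grip_force: 45.0
```

Contact at about 4 N on the spline tops; now turn slowly, watching for the drop in force.

To row units: 0.08 rad / 2 = 0.04.

```bash
python3 shift.py '[0.04,0,0,0,0.02,0.04,0,0,0,0.04,0.04,0,0,0,0.04]';python3 shift.py '[0.04,0,0,0,0.02,0.04,0,0,0,0.04,0.04,0,0,0,0.04]'
```

```text
time_s: 16.3
ee_pos: [0.5275, -0.013, 0.1629]
ee_rot: [1.0, -0.031, 0.0, 0.0]
wrist_force: [-0.6, -0.5, 3.8]
grip_width: 0.0506
grip_force: 45.0
time_s: 16.6
ee_pos: [0.5275, -0.013, 0.1628]
ee_rot: [0.998, -0.071, 0.0, 0.0]
wrist_force: [-0.1, -1.3, 3.8]
grip_width: 0.0506
grip_force: 45.0
```

To row units: 0.08 rad / 2 = 0.04.

```bash
for i in 1; do python3 shift.py '[0.04,0,0,0,0.02,0.04,0,0,0,0.04,0.04,0,0,0,0.04]';python3 shift.py '[0.04,0,0,0,0.02,0.04,0,0,0,0.04,0.04,0,0,0,0.04]';python3 shift.py '[0.04,0,0,0,0.02,0.04,0,0,0,0.04,0.04,0,0,0,0.04]'; done; python3 -c "
from h import *
o=env.get_obs();print(o['joints'],o['torque'])"
```

```text
time_s: 16.9
ee_pos: [0.5276, -0.0131, 0.1628]
ee_rot: [0.994, -0.11, 0.0, 0.0]
wrist_force: [-0.4, -1.5, 3.1]
grip_width: 0.0506
grip_force: 45.0
time_s: 17.2
ee_pos: [0.5276, -0.0131, 0.1627]
ee_rot: [0.989, -0.15, 0.0, 0.0]
wrist_force: [-0.7, -1.9, 3.8]
grip_width: 0.0507
grip_force: 45.0
time_s: 17.5
ee_pos: [0.5276, -0.0132, 0.1627]
ee_rot: [0.982, -0.189, 0.001, 0.0]
wrist_force: [0.3, -1.8, 3.0]
grip_width: 0.0506
grip_force: 45.0
[-2.36723525e-01  5.07285332e-01  1.75193392e+00 -2.72742963e-04
  8.81332049e-01  1.71459667e+00] [-0.3151783   0.04815137 -0.03018505]
```

To row units: 0.08 rad / 2 = 0.04.

```bash
python3 shift.py '[0.04,0,0,0,0.02,0.04,0,0,0,0.04,0.04,0,0,0,0.04]';python3 shift.py '[0.04,0,0,0,0.02,0.04,0,0,0,0.04,0.04,0,0,0,0.04]';python3 shift.py '[0.04,0,0,0,0.02,0.04,0,0,0,0.04,0.04,0,0,0,0.04]';python3 shift.py '[0.04,0,0,0,0.02,0.04,0,0,0,0.04,0.04,0,0,0,0.04]'
```

```text
time_s: 17.8
ee_pos: [0.5275, -0.0131, 0.1627]
ee_rot: [0.974, -0.228, 0.0, 0.0]
wrist_force: [-0.4, -2.4, 3.4]
grip_width: 0.0506
grip_force: 45.0
time_s: 18.1
ee_pos: [0.5273, -0.0131, 0.1626]
ee_rot: [0.964, -0.267, 0.0, 0.0]
wrist_force: [-0.2, -2.5, 3.7]
grip_width: 0.0508
grip_force: 45.0
time_s: 18.4
ee_pos: [0.5272, -0.0131, 0.1626]
ee_rot: [0.952, -0.305, 0.0, 0.0]
wrist_force: [0.1, -2.3, 4.2]
grip_width: 0.0509
grip_force: 45.0
time_s: 18.7
ee_pos: [0.5269, -0.0129, 0.1625]
ee_rot: [0.939, -0.343, -0.0, 0.0]
wrist_force: [-1.6, -2.8, 4.0]
grip_width: 0.0508
grip_force: 45.0
```

To row units: 0.08 rad / 2 = 0.04.

```bash
python3 shift.py '[0.04,0,0,0,0.02,0.04,0,0,0,0.04,0.04,0,0,0,0.04]';python3 shift.py '[0.04,0,0,0,0.02,0.04,0,0,0,0.04,0.04,0,0,0,0.04]';python3 shift.py '[0.04,0,0,0,0.02,0.04,0,0,0,0.04,0.04,0,0,0,0.04]';python3 shift.py '[0.04,0,0,0,0.02,0.04,0,0,0,0.04,0.04,0,0,0,0.04]'; python3 -c "
from h import *
o=env.get_obs();print(o['joints'],o['torque'])"
```

```text
time_s: 19.0
ee_pos: [0.5267, -0.0127, 0.1624]
ee_rot: [0.925, -0.38, -0.001, 0.0]
wrist_force: [-1.5, -2.3, 3.6]
grip_width: 0.0505
grip_force: 45.0
time_s: 19.3
ee_pos: [0.5268, -0.0128, 0.1625]
ee_rot: [0.909, -0.417, -0.0, 0.0]
wrist_force: [-0.7, -2.0, 3.5]
grip_width: 0.0507
grip_force: 45.0
time_s: 19.6
ee_pos: [0.5267, -0.0126, 0.1624]
ee_rot: [0.892, -0.453, -0.001, -0.0]
wrist_force: [-1.6, -1.9, 4.1]
grip_width: 0.0509
grip_force: 45.0
time_s: 19.9
ee_pos: [0.5268, -0.0126, 0.1624]
ee_rot: [0.873, -0.488, -0.001, -0.0]
wrist_force: [-1.5, -1.1, 3.2]
grip_width: 0.0506
grip_force: 45.0
[-2.36323291e-01  5.07429279e-01  1.75284617e+00  5.44077042e-04
  8.82285907e-01  2.35432974e+00] [-0.08257667  0.21442483 -0.02979637]
```

To row units: 0.0005 m / 0.25 = 0.002, 0.0002 m / 0.25 = 0.0008, 0.08 rad / 2 = 0.04.

```bash
python3 shift.py '[0.04,0.0008,0.002,0.0008,0.02,0.04,0.0008,0.002,0.0008,0.04,0.04,0.0008,0.002,0.0008,0.04]';python3 shift.py '[0.04,0,0,0,0.02,0.04,0,0,0,0.04,0.04,0,0,0,0.04]';python3 shift.py '[0.04,0,0,0,0.02,0.04,0,0,0,0.04,0.04,0,0,0,0.04]';python3 shift.py '[0.04,0,0,0,0.02,0.04,0,0,0,0.04,0.04,0,0,0,0.04]'; python3 -c "
from h import *
o=env.get_obs();print(o['joints'],o['torque'])"
```

```text
time_s: 20.2
ee_pos: [0.5269, -0.013, 0.1624]
ee_rot: [0.852, -0.523, -0.0, -0.0]
wrist_force: [-0.6, -0.8, 4.0]
grip_width: 0.0501
grip_force: 45.0
time_s: 20.5
ee_pos: [0.527, -0.0131, 0.1624]
ee_rot: [0.831, -0.556, 0.0, -0.0]
wrist_force: [1.1, 0.0, 4.3]
grip_width: 0.0509
grip_force: 45.0
time_s: 20.8
ee_pos: [0.5264, -0.0133, 0.1618]
ee_rot: [0.808, -0.589, -0.001, 0.0]
wrist_force: [-0.6, -1.2, -1.2]
grip_width: 0.0508
grip_force: 45.0
time_s: 21.1
ee_pos: [0.5264, -0.013, 0.1617]
ee_rot: [0.784, -0.621, -0.001, 0.0]
wrist_force: [-0.4, -0.4, -2.1]
grip_width: 0.0506
grip_force: 45.0
[-2.37390241e-01  5.08375051e-01  1.75408794e+00  5.38832455e-04
  8.80535071e-01  2.67330076e+00] [ 0.09827622 -0.10039364  0.0043903 ]
```

The force dropped to zero at about 90°, so it has meshed; lower gently.

To row units: 0.003 m / 0.25 = 0.012, 0.002 m / 0.25 = 0.008.

```bash
python3 shift.py '[0.04,0,0,0.004,0,0.04,0,0,0.008,0,0.04,0,0,0.012,0,0.04,0,0,0.012,0]';python3 -c "
from h import *
print(env.get_obs()['torque'])"
```

```text
time_s: 21.5
ee_pos: [0.5267, -0.0133, 0.1591]
ee_rot: [0.783, -0.622, -0.0, 0.0]
wrist_force: [0.9, 0.1, -2.1]
grip_width: 0.0505
grip_force: 45.0
[ 0.10713953 -0.06172507 -0.034672  ]
```

To row units: 0.003 m / 0.25 = 0.012, 0.002 m / 0.25 = 0.008.

```bash
python3 shift.py '[0.04,0,0,0.004,0,0.04,0,0,0.008,0,0.04,0,0,0.012,0,0.04,0,0,0.012,0]';python3 shift.py '[0.04,0,0,0.004,0,0.04,0,0,0.008,0,0.04,0,0,0.012,0,0.04,0,0,0.012,0]';python3 -c "
from h import *
print(env.get_obs()['torque'])"
```

```text
time_s: 21.9
ee_pos: [0.5268, -0.0133, 0.1562]
ee_rot: [0.783, -0.622, -0.0, 0.0]
wrist_force: [-0.7, 0.3, -1.6]
grip_width: 0.0506
grip_force: 45.0
time_s: 22.3
ee_pos: [0.527, -0.0134, 0.1537]
ee_rot: [0.783, -0.622, 0.0, -0.0]
wrist_force: [-0.4, 0.3, 2.9]
grip_width: 0.0507
grip_force: 45.0
[0.11450023 0.15583868 0.02710495]
```

Seated at about 0.1537, as expected. Now press the spring.

To row units: 0.004 m / 0.25 = 0.016, 0.003 m / 0.25 = 0.012.

```bash
python3 shift.py '[0.04,0,0,0.004,0,0.04,0,0,0.008,0,0.04,0,0,0.012,0,0.04,0,0,0.016,0,0.04,0,0,0.016,0]';python3 shift.py '[0.04,0,0,0.004,0,0.04,0,0,0.008,0,0.04,0,0,0.012,0,0.04,0,0,0.016,0,0.04,0,0,0.016,0]'
```

```text
time_s: 22.8
ee_pos: [0.5271, -0.0134, 0.1497]
ee_rot: [0.783, -0.622, 0.0, -0.0]
wrist_force: [-0.6, 0.2, 4.9]
grip_width: 0.0507
grip_force: 45.0
time_s: 23.3
ee_pos: [0.5271, -0.0134, 0.146]
ee_rot: [0.783, -0.622, 0.0, -0.0]
wrist_force: [-1.5, -0.2, 9.8]
grip_width: 0.0507
grip_force: 45.0
```

To row units: 0.0014 m / 0.25 = 0.0056, 0.0007 m / 0.25 = 0.0028.

```bash
python3 shift.py '[0.04,0,0,0.0028,0,0.04,0,0,0.0056,0,0.04,0,0,0.0056,0,0.04,0,0,0.0056,0]';python3 shift.py '[0.04,0,0,0.002,0,0.04,0,0,0.002,0,0.04,0,0,0.002,0,0.04,0,0,0.002,0]'
```

```text
time_s: 23.7
ee_pos: [0.5272, -0.0134, 0.1455]
ee_rot: [0.783, -0.622, 0.001, -0.0]
wrist_force: [-3.1, 0.3, 14.3]
grip_width: 0.0509
grip_force: 45.0
time_s: 24.1
ee_pos: [0.5272, -0.0134, 0.1455]
ee_rot: [0.783, -0.622, 0.001, -0.0]
wrist_force: [-4.0, 0.0, 17.3]
grip_width: 0.051
grip_force: 45.0
```

It's at the stop: z is steady at 0.1455 (8 mm below the seat) with 17 N. One last look.

```bash
python3 -c "
from h import *
save(cam('side'),'end.png')
print(env.get_obs()['ee_pos'],env.get_obs()['wrist_force'])"
```

```text
[ 0.52721298 -0.01344454  0.14545753] [-3.82628705  0.19644748 16.86969641]
```

View pics/end.png

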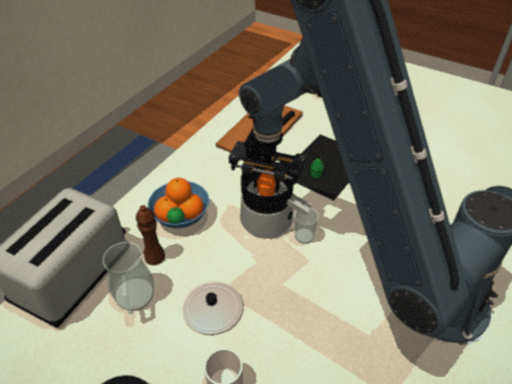

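The cone (267,185) is held down in the bowl, the cover stands upright on the counter (212,308), and the lime cone, glass and everything else are where they were.

```bash
python3 -c "
from cell import env, camrig
print(env.close_job())"
```

```text
the job is handed in; nothing more can be done
None
```

The job is handed in at about 24 s: the cover is upright on the free counter, and the orange cone meshed with the splines after a turn of about 90°, is fully home, and is held pressed to the shaft's lower stop at about 17 N.

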